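# Third hand at the cleat jig

### The arm

A 7-joint arm with a two-finger parallel gripper is mounted at the origin on a cart in front of the work surface, level with it; the furniture and walls round the work are solid. World frame = base frame: x ahead of the robot, y to its left, z up, the work surface at z = 0. Lengths are in m, angles in rad, forces in N, time in s.
With the tool pointing down it reaches from about 0.4 to 0.875 m from the base axis. Payload 4.4 kg.
Tool frame: the origin (TCP) lies on the centre line of the jaws, within the pads' length; the fingertips stand env.tips_ahead ahead of it and the grasp point (between the pads) lies 3 mm ahead of it (env.tips_ahead is the distance from the TCP to the fingertips, in m); z points along the fingers, y is the line along which they close (so a half turn about z gives the same grasp; the last joint's range is limited). The gripper opens to 85 mm and grips with 20 to 120 N. Pads are 22 mm wide; open, the fingers measure 114 mm over their backs; the gripper's body (76 mm by 85 mm) begins 54 mm behind the grasp point. The pads swing forward as they close: fully open they stand 13 mm farther back than shut.
Start: joints at [-1.389, 0.628, 0.038, 1.517, -0.027, 0.996, -0.02], TCP at [0.159, 0.63, 0.253] pointing down, gripper open.
Joint ranges: [-3.06, 3.06], [-0.37, 2.12], [-1.25, 1.32], [0.18, 2.47], [-1.1, 4.24], [0.23, 1.98], [-2.94, 2.94]. Speed limits (rad/s): [2.57, 2.57, 3.14, 3.14, 3.14, 3.14, 3.14].

### API

Orientations are given as a unit quaternion [w, x, y, z].
In Python, from cell import monitor, imaging, env gives the robot as it stands. The module is installed in compiled form; this text tells all that it offers.
- The arm moves only by the shell command python3 -m pendant 'ROWS' [FORCE]. ROWS is a JSON object of lists of equal length, an entry for each row: "fingers": the opening in per cent of the stroke, from 0 (shut) to 100 (fully open); "delta_pos": the shift along the tool's x, y, z in mm, a list of three; "dr": the turn, a rotation vector about the tool's x, y, z in degrees, a list of three. A call has exactly 5 rows; each row shifts and turns the commanded pose from where the row before left it, along the tool's axes as they then stand; what a row does not reach is not made up. A row lasts 1/10 s, in which the tool goes at most 50 mm and 8.59 degrees, less where a joint would pass 70% of its speed; a pose out of reach is approached as far as the arm can. A call is refused whole if a number of a shift passes 50 or a number of a turn 8.59, either way. A call with a gripper value outside its range is refused whole. The fingers move at their own pace and stop on an object; FORCE is the grip in N (left out, the last holds). Time passes only in rows, so rows that do not move let the fingers close, or fill a call up. It gives the time, the measured TCP pose, the force, the opening and the grip force at its end, in the units of the state.
- monitor.read_state(): the state, without advancing time (a new reading comes with each control period).
- imaging.read_camera(name): name is "scene" or "side" or "wrist"; returns a dict with "img" (384x512x3 uint8, red, green, blue), "K" (3x3 intrinsics, pixels), "xyz" and "orientation" of the camera in the world. Camera axes: x right, y up, looking along -z (the intrinsics and any distortion apply to the point x, -y, -z); pixel columns grow to the right and rows downward; lengths in m; the calibration is good to about 2 mm. The wrist camera is an equidistant fisheye: a pixel r from the principal point sees the ray r / f radians off the axis. A picture is of the moment at which its call begins. There is no depth.
- env.finish_job(): hands the job in; it is judged then, once.
The state is a dict: "t": time; "joint_positions": joint angles; "joint_vel": joint speeds; "tau": joint torques, N m; "tool_pos": TCP position; "tcp_rot": TCP orientation; "ft_force": force on the tool from outside, world axes, zero at the start; "torque": the same for the moment, N m; "finger_gap": finger opening in m; "grasp_force": force on a finger pad.
Only numpy, scipy, OpenCV 4.12 (cv2) and the standard library are available. Lean on these libraries where they do the work, as an engineer would, in place of code of your own. Each camera call takes 0.05 s, during which the arm holds its last target. There are 200 camera calls.

### The job

Line up the three grey cable-cleat blocks on the jig board, in the order they stand, square and flat against the aluminium fence and butted up to one another. Press on the free end of this row so that it pushes the sprung end stop in to the middle of its two ring marks (about 10 N: the ring nearer the housing has gone into the collar, the other still shows), never driving the stop to its end. Finish while still holding that steady push, so that a colleague can screw the strap on; do not let go, and leave the tools and tape rolls lying round the jig where they are.

Things in the scene. Friction and masses are not known exactly. Their poses are not given: they have to be found in the camera images.
- jig: assembly jig, fixed to the bench: plywood board 170 mm (its x, -85 to +85) by 370 mm (its y, -180 to +190), 12 mm thick; origin at its underside, on the bench. Its x points away from the robot to the fence, its y along the fence from the sprung stop towards the free end of the row. Grey stop housing at y = -178 to -120 mm (54 mm wide, 40 mm above the board, centred on x = +25).
- fence_face (a point): middle of the foot of the fence's face: aluminium bar along the jig's y from -110 to +170 mm, 25 mm thick, 30 mm high above the board, face (looking to the robot, along the jig's -x) at x = +55 mm. Blocks flat against it have their centres at x = +25 mm in the jig's frame.
- stop_pad (a joint): travel of the sprung end stop, 0 (out, at rest) to 0.038 m (bottomed); it is pushed along the jig's -y into the housing. Linear spring of 500 N/m without preload: 0.020 m is 10 N. Two dark rings on its stem go into the housing's collar at 0.012 m (6 N) and at 0.028 m (14 N).
- pad_face (a point): centre of the stop's flat pad face (44 mm along the jig's x, 34 mm high), which looks along the jig's +y; at rest at x = +25, y = -68 mm in the jig's frame, 20 mm above the board. It moves with the stop.
- row_line (a point): point on the board's upper face (12 mm above the bench) on the centre line of the finished row, x = +25 mm, y = 0 in the jig's frame; same axes as the jig.
- cleat_a_mid (a point): centre (half-way up) of the one nearest the sprung stop of three equal grey plastic cable-cleat blocks standing upright and loose on the board. Each is 60 mm along its own x, 44 mm along its own y and 40 mm high, with a cable groove 20 mm wide and 14 mm deep in its top running along its y, and two brass inserts, 0.1 to 0.2 kg. In the finished row its x and y axes are parallel to the jig's.
- cleat_b_mid (a point): centre (half-way up) of the middle one of three equal grey plastic cable-cleat blocks standing upright and loose on the board. Each is 60 mm along its own x, 44 mm along its own y and 40 mm high, with a cable groove 20 mm wide and 14 mm deep in its top running along its y, and two brass inserts, 0.1 to 0.2 kg. In the finished row its x and y axes are parallel to the jig's.
- cleat_c_mid (a point): centre (half-way up) of the one at the free end, farthest from the stop, of three equal grey plastic cable-cleat blocks standing upright and loose on the board. Each is 60 mm along its own x, 44 mm along its own y and 40 mm high, with a cable groove 20 mm wide and 14 mm deep in its top running along its y, and two brass inserts, 0.1 to 0.2 kg. In the finished row its x and y axes are parallel to the jig's.
- driver_b: bystander: screwdriver, 190 mm long, 26 mm thick, lying on the bench behind the fence; leave it. Origin at the centre of its underside.
- pvc_tape0: bystander: small roll of tape, 63 mm across and 19 mm high, lying flat on the bench in front of the jig near the stop; leave it. Origin at the centre of its underside.
- pvc_tape1: bystander: small roll of tape, 57 mm across and 19 mm high, lying flat on the bench behind the fence near the stop; leave it. Origin at the centre of its underside.
- hex_key: bystander: steel hex key, 95 mm by 36 mm, 8 mm thick, lying flat on the bench beyond the free end of the board; leave it. Origin at the centre of its underside.
Not all that is in view belongs to the job. What is shaped like the part that bears cleat_c_mid but blue is not meant.

How it is judged:
By the outcome, as a careful person would: the job done as asked, in the order asked, and still so for the second after the job is handed in, while the arm keeps its last pose, push and grip.
It also fails if it takes over 72 s, if anything falls off the work surface, if the arm or the gripper's body presses on something with over 40 N, if the wrist force passes 120 N, or if a joint passes its speed limit or range.

## Working session

There is one attempt and no reset: what is moved stays moved. The work goes in short steps, Python scripts to look and compute and a shell command to move; the robot and the scene stay as the last step left them, time stands still between calls to the robot, and variables do not carry over. Pictures are saved under pics/ and viewed, at most 10 in all, crops included, and the job is handed in when it is done.

```bash
mkdir -p pics; cat > h.py <<'E'
import numpy as np, cv2
from scipy.spatial.transform import Rotation as R
from cell import monitor, imaging, env
def rot(q): return R.from_quat([q[1],q[2],q[3],q[0]]).as_matrix()
def ray(c,u,v):
    K=np.array(c["K"]); a=(u-K[0,2])/K[0,0]; b=(v-K[1,2])/K[1,1]
    d=np.array([a,-b,-1.0]); return rot(c["orientation"])@d
def hit(c,u,v,z):
    d=ray(c,u,v); p=np.array(c["xyz"]); return p+d*(z-p[2])/d[2]
def proj(c,P):
    K=np.array(c["K"]); q=rot(c["orientation"]).T@(np.array(P)-np.array(c["xyz"]))
    return K[0,2]+K[0,0]*q[0]/-q[2], K[1,2]-K[1,1]*q[1]/-q[2]
E
python3 - <<'E'
from h import *
import pickle
s=monitor.read_state(); print(s["tool_pos"],s["tcp_rot"],s["finger_gap"],env.tips_ahead)
cs={n:imaging.read_camera(n) for n in("scene","side","wrist")}
pickle.dump(cs,open("c0.pkl","wb"))
for n,c in cs.items():
    print(n,c["xyz"],c["orientation"],np.array(c["K"]).tolist(),[k for k in c])
    cv2.imwrite(f"pics/{n}0.png",cv2.resize(c["img"][:,:,::-1],None,fx=1.5,fy=1.5,interpolation=cv2.INTER_CUBIC))
E
```

```text
[0.15921615 0.62960487 0.25241096] [-1.14160304e-04  1.23560635e-01  9.92336581e-01 -9.30510221e-04] 0.08539920920325551 0.022
scene [ 0.08886617 -0.55474479  0.73205279] [ 0.87806585  0.40905226 -0.10906665 -0.22311672] [[391.1099568663924, 0.0, 252.96684438618158], [0.0, 391.1099568663924, 190.11372627224955], [0.0, 0.0, 1.0]] ['img', 'K', 'xyz', 'orientation']
side [0.26535234 0.83737437 0.63431838] [-0.13267504 -0.06913638  0.41949937  0.89534227] [[388.29115140187434, 0.0, 250.71612056702975], [0.0, 388.29115140187434, 189.5386605899309], [0.0, 0.0, 1.0]] ['img', 'K', 'xyz', 'orientation']
wrist [0.08049561 0.64908392 0.37353783] [ 0.77902055 -0.12568055 -0.09717127  0.60653865] [[297.3186396354542, 0.0, 255.07689872868644], [0.0, 297.3186396354542, 192.69934552450684], [0.0, 0.0, 1.0]] ['img', 'K', 'xyz', 'orientation']
```

View pics/scene0.png

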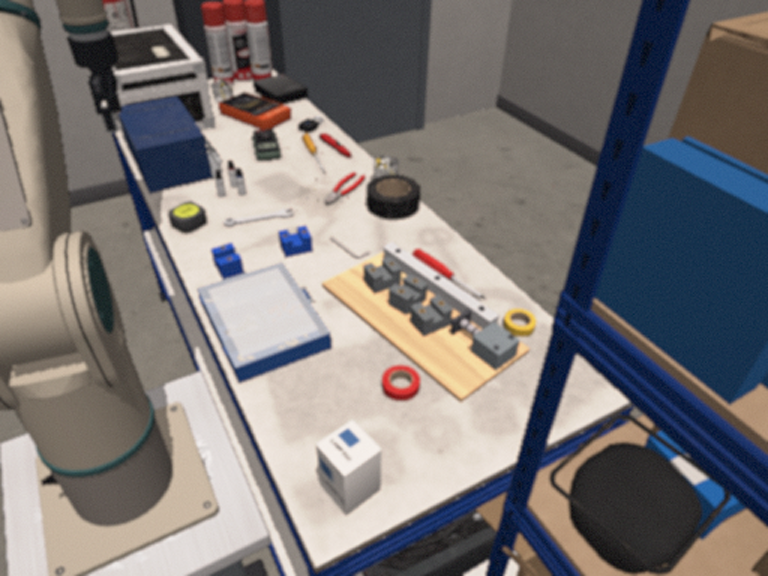

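View pics/side0.png

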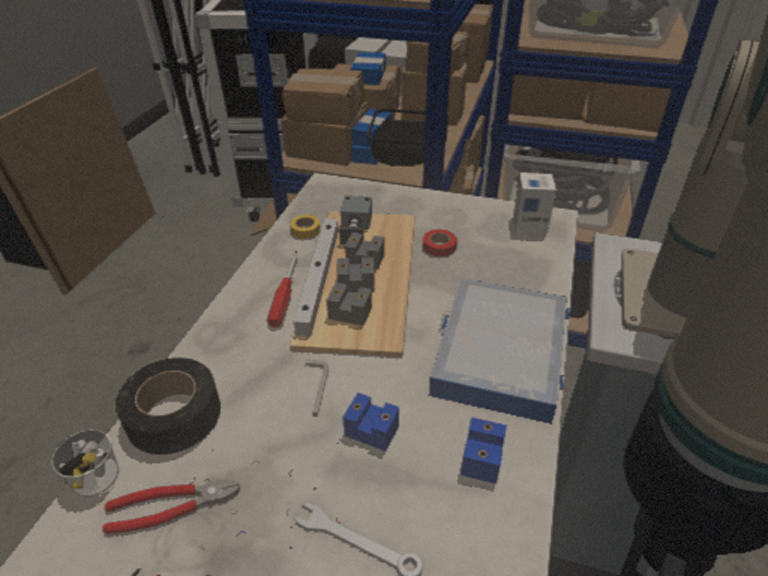

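Scene picture (1.5x): the jig board has corners at about (323,285), (463,397) and (527,350). The grey cleats are at (382,275), (407,292) and (432,313), and the stop housing is at (494,342). 

Lookalikes are the blue cleats at (228,260) and (296,240), which are not meant. The grey ones at those three pixels are the choice: c=(382,275), b=(407,292), a=(432,313). I'll check them in a close crop.

```bash
python3 - <<'E'
from h import *
import pickle
cs=pickle.load(open("c0.pkl","rb"))
a=cs["scene"]["img"][155:275,205:365,::-1]
b=cs["side"]["img"][120:245,180:290,::-1]
A=cv2.resize(a,None,fx=5,fy=5,interpolation=cv2.INTER_CUBIC); cv2.imwrite("pics/ca.png",A)
B=cv2.resize(b,None,fx=4.8,fy=4.8,interpolation=cv2.INTER_CUBIC); cv2.imwrite("pics/cb.png",B)
E
```

```text
(no output)
```

View pics/ca.png

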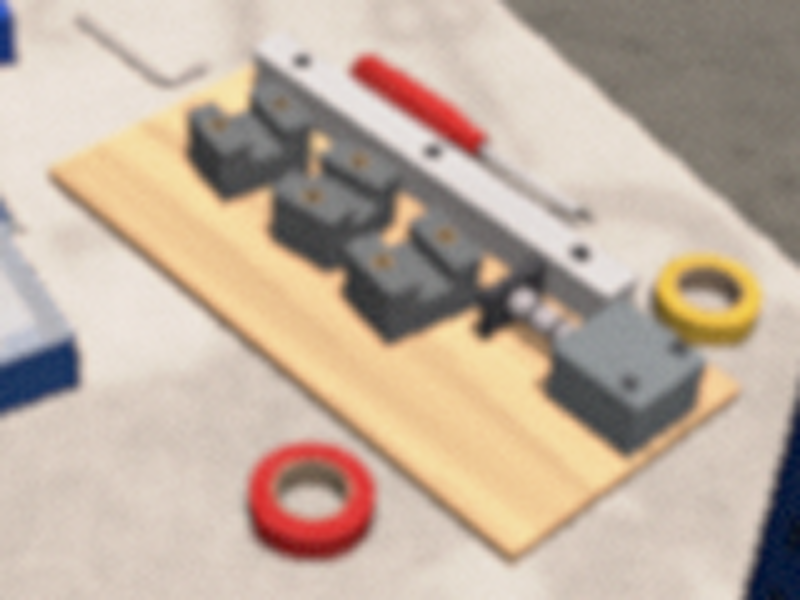

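View pics/cb.png

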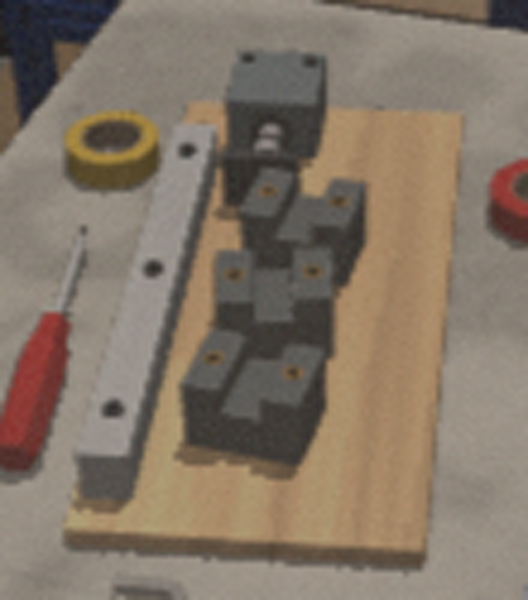

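The crops show three grey cleats with brass inserts, loose, slightly turned, standing off the fence. a is nearest the stop pad. Now I'll fit the poses from corners and inserts.

```bash
python3 - <<'E'
from h import *
import pickle
from scipy.optimize import least_squares
cs=pickle.load(open("c0.pkl","rb")); S,D=cs["scene"],cs["side"]
s=lambda u,v:(205+u/5-.4,155+v/5-.4); d=lambda u,v:(180+u/4.8-.4,120+v/4.8-.4)
obs=[(S,s(52,172),(-85,190,12)),(S,s(513,557),(-85,-180,12)),(S,s(738,388),(85,-180,12)),
(D,d(462,113),(-85,-180,12)),(D,d(425,548),(-85,190,12)),(D,d(68,530),(85,190,12)),
(S,s(553,347+30),(-2,-120,52)) if 0 else (D,d(80,457),(80,170,42)),(D,d(134,458),(55,170,42)),(D,d(216,128),(55,-110,42))]
def T(p,q): 
    c,n=np.cos(p[2]),np.sin(p[2]); q=np.array(q)/1000; return np.array([p[0]+c*q[0]-n*q[1],p[1]+n*q[0]+c*q[1],q[2]])
def res(p,per=False): return np.array([np.subtract(proj(c,T(p,q)),uv) for c,uv,q in obs]).ravel()
r=least_squares(res,[.55,.0,0.1],loss="soft_l1"); p=r.x
print("jig",p,np.degrees(p[2])); print(r.fun.reshape(-1,2).round(1).tolist())
np.save("jig.npy",p)
c,n=np.cos(p[2]),np.sin(p[2])
for nm,A,B in(("a",[(447,235),(383,262)],[(267,190),(340,201)]),("b",[(360,161),(312,196)],[(233,273),(313,271)]),("c",[(281,103),(219,124)],[(213,358),(293,373)])):
    P=[]
    for k in range(2):
        f=lambda X:np.r_[np.subtract(proj(S,X),s(*A[k])),np.subtract(proj(D,X),d(*B[k]))]
        g=lambda X:f([X[0],X[1],.052])
        q=least_squares(g,[.6,0]); P.append(q.x); print(nm,q.x.round(4),q.fun.round(1))
    m=(P[0]+P[1])/2; e=P[0]-P[1]; w=m-p[:2]
    print(nm,"world",m.round(4),"jig",(1000*np.array([c*w[0]+n*w[1],-n*w[0]+c*w[1]])).round(1),"yaw rel",np.degrees(np.arctan2(e[1],e[0])-p[2]).round(1),"len",np.hypot(*e).round(4))
E
```

```text
jig [0.53264932 0.0902794  0.21222814] 12.159776760862627
[[-2.5, -0.5], [-0.3, -0.3], [0.3, -0.7], [-0.0, -0.5], [1.3, 0.2], [-0.3, -0.2], [-0.2, -0.8], [-0.4, -0.4], [0.1, -0.9]]
a [0.556  0.0622] [-0.3  0.4 -0.4 -0.1]
a [0.5153 0.0605] [-0.4  0.4 -0.4 -0.2]
a world [0.5357 0.0614] jig [ -3.1 -28.9] yaw rel -9.8 len 0.0408
b [0.5483 0.1364] [-0.2  0.2 -0.2 -0.1]
b [0.5099 0.1233] [-0.3  0.3 -0.3 -0.1]
b world [0.5291 0.1299] jig [ 4.9 39.4] yaw rel 6.8 len 0.0406
c [0.5353 0.202 ] [-0.4  0.3 -0.3 -0.2]
c [0.4948 0.2016] [-0.5  0.3 -0.4 -0.3]
c world [0.515  0.2018] jig [  6.3 112.7] yaw rel -11.6 len 0.0404
```

```bash
cat > j.py <<'E'
from h import *
p=np.load("jig.npy"); s=monitor.read_state(); M=rot(s["tcp_rot"])
c,n=np.cos(p[2]),np.sin(p[2]); J=np.array([[c,-n,0],[n,c,0],[0,0,1]])
t=J.T@(np.array(s["tool_pos"])-[p[0],p[1],0])
E=J.T@M@np.diag([-1,1,-1]); rv=R.from_matrix(E).as_rotvec(degrees=True)
print("t",round(s["t"],2),"jig mm",(1000*t).round(1),"roterr(jig axes)",rv.round(1),"F jig",(J.T@np.array(s["ft_force"])).round(1),"gap",round(1000*s["finger_gap"],1),round(s["grasp_force"],1))
E
python3 -m pendant '{"fingers":[24,24,24,24,24],"delta_pos":[[0,0,0],[0,0,0],[0,0,0],[0,0,0],[0,0,0]],"dr":[[0,0,-5.3],[0,0,-5.3],[0,0,-5.3],[0,0,-5.3],[0,0,-5.3]]}' 40 >/dev/null
python3 j.py
for i in 1 2 3; do python3 -m pendant '{"fingers":[24,24,24,24,24],"delta_pos":[[-12.4,-42.4,0],[-12.4,-42.4,0],[-12.4,-42.4,0],[-12.4,-42.4,0],[-12.4,-42.4,0]],"dr":[[0,0,0],[0,0,0],[0,0,0],[0,0,0],[0,0,0]]}' >/dev/null; done; python3 j.py
```

```text
t 0.65 jig mm [-251.3  606.1  252.9] roterr(jig axes) [-0.   0.   0.4] F jig [0.1 0.5 0.4] gap 20.4 0.0
t 2.15 jig mm [-63.4 -30.9 253.3] roterr(jig axes) [ 0.  -0.   0.1] F jig [ 1.1  0.5 -0.1] gap 20.2 0.0
```

```bash
python3 -m pendant '{"fingers":[24,24,24,24,24],"delta_pos":[[0,1.5,45],[0,0,45],[0,0,45],[0,0,40],[0,0,25]],"dr":[[0,0,0],[0,0,0],[0,0,0],[0,0,0],[0,0,0]]}' >/dev/null; python3 j.py
python3 - <<'E'
from h import *
a=imaging.read_camera("side")["img"][110:250,170:320,::-1]
cv2.imwrite("pics/d1.png",cv2.resize(a,None,fx=4,fy=4,interpolation=cv2.INTER_CUBIC))
E
```

```text
t 2.65 jig mm [-65.  -27.6  50.6] roterr(jig axes) [0.  0.2 0.1] F jig [-0.6 -0.3  1.3] gap 20.5 0.0
```

View pics/d1.png

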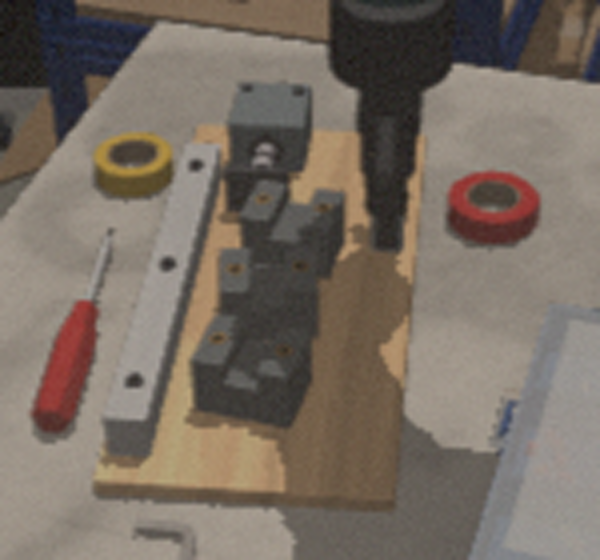

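The picture shows the finger tips at about (390,248), beside cleat a and clear of the tape. I'll check the tip height, then push a.

```bash
python3 - <<'E'
from j import *
D=imaging.read_camera("side")
for z in (.016,.022,.029,.04):
    for y in (-.018,-.003):
        u,v=proj(D,J@np.array([-.065,y,z])+[p[0],p[1],0]); print(z,y,(u-170)*4,(v-110)*4)
E
python3 -m pendant '{"fingers":[24,24,24,24,24],"delta_pos":[[-8,0,2],[-8,0,2],[-6,0,0],[-6,0,0],[-5,0,0]],"dr":[[0,0,0],[0,0,0],[0,0,0],[0,0,0],[0,0,0]]}' >/dev/null; python3 j.py
python3 -m pendant '{"fingers":[24,24,24,24,24],"delta_pos":[[-2,0,0],[-2,0,0],[-2,0,0],[-2,0,0],[0,0,0]],"dr":[[0,0,0],[0,0,0],[0,0,0],[0,0,0],[0,0,0]]}' >/dev/null; python3 j.py
```

```text
t 2.7 jig mm [-66.4 -27.3  48.2] roterr(jig axes) [0.  0.4 0.2] F jig [-1.  -0.1 -2.8] gap 20.5 0.0
0.016 -0.018 383.4322232503712 259.22756959804997
0.016 -0.003 382.08728103312046 273.3532705303535
0.022 -0.018 383.54671664327316 251.90510920150655
0.022 -0.003 382.19793250411317 266.0007577408742
0.029 -0.018 383.68139467817036 243.29173377587256
0.029 -0.003 382.32810361606516 257.3512137550589
0.04 -0.018 383.89546704406735 229.60066932626455
0.04 -0.003 382.5350395683379 243.6008386173728
t 3.25 jig mm [-29.7 -27.7  50.1] roterr(jig axes) [-0.  -0.1  0.1] F jig [-1.1 -1.2  0.5] gap 20.4 0.7
t 3.75 jig mm [-22.1 -27.5  49.3] roterr(jig axes) [ 0.  -0.   0.1] F jig [-0.5  0.1  0.2] gap 20.8 0.0
```

```bash
python3 -m pendant '{"fingers":[24,24,24,24,24],"delta_pos":[[-2,0,0],[-1,0,0],[-1,0,0],[-1,0,0],[0,0,0]],"dr":[[0,0,0],[0,0,0],[0,0,0],[0,0,0],[0,0,0]]}' >/dev/null; python3 j.py
python3 -m pendant '{"fingers":[24,24,24,24,24],"delta_pos":[[-1,0,0],[0,0,0],[0,0,0],[0,0,0],[0,0,0]],"dr":[[0,0,0],[0,0,0],[0,0,0],[0,0,0],[0,0,0]]}' >/dev/null; python3 j.py
python3 -m pendant '{"fingers":[24,24,24,24,24],"delta_pos":[[-1,0,0],[0,0,0],[0,0,0],[0,0,0],[0,0,0]],"dr":[[0,0,0],[0,0,0],[0,0,0],[0,0,0],[0,0,0]]}' >/dev/null; python3 j.py
```

```text
t 4.25 jig mm [-17.3 -27.5  49.3] roterr(jig axes) [-0.  -0.   0.1] F jig [0.4 0.2 0.2] gap 20.4 0.1
t 4.75 jig mm [-16.5 -27.6  49.3] roterr(jig axes) [ 0.  -0.   0.1] F jig [-0.9  0.2 -0.1] gap 20.5 0.2
t 5.25 jig mm [-15.4 -27.5  49.3] roterr(jig axes) [ 0.  -0.   0.1] F jig [-0.4 -0.2 -0.9] gap 20.8 0.1
```

```bash
python3 -m pendant '{"fingers":[24,24,24,24,24],"delta_pos":[[-1,0,0],[0,0,0],[0,0,0],[0,0,0],[0,0,0]],"dr":[[0,0,0],[0,0,0],[0,0,0],[0,0,0],[0,0,0]]}' >/dev/null; python3 j.py
python3 -m pendant '{"fingers":[24,24,24,24,24],"delta_pos":[[-1,0,0],[0,0,0],[0,0,0],[0,0,0],[0,0,0]],"dr":[[0,0,0],[0,0,0],[0,0,0],[0,0,0],[0,0,0]]}' >/dev/null; python3 j.py
python3 -m pendant '{"fingers":[24,24,24,24,24],"delta_pos":[[-1,0,0],[0,0,0],[0,0,0],[0,0,0],[0,0,0]],"dr":[[0,0,0],[0,0,0],[0,0,0],[0,0,0],[0,0,0]]}' >/dev/null; python3 j.py
python3 - <<'E'
from h import *
c=imaging.read_camera("side")["img"]; d=imaging.read_camera("scene")["img"]
a=cv2.resize(c[120:245,190:300,::-1],(396,450),interpolation=cv2.INTER_CUBIC);b=cv2.resize(d[155:255,235:325,::-1],(400,450),interpolation=cv2.INTER_CUBIC)
cv2.imwrite("pics/d2.png",np.hstack([a,b]))
E
```

```text
t 5.75 jig mm [-14.5 -27.5  49.3] roterr(jig axes) [ 0.  -0.   0.1] F jig [-0.6 -0.1  1. ] gap 20.7 0.2
t 6.25 jig mm [-14.4 -27.5  49.2] roterr(jig axes) [0.  0.1 0.1] F jig [-4.4  0.4  4.4] gap 20.8 2.0
t 6.75 jig mm [-14.3 -27.5  49.1] roterr(jig axes) [0.  0.2 0.1] F jig [-5.1 -0.1  4.3] gap 20.4 3.0
```

View pics/d2.png

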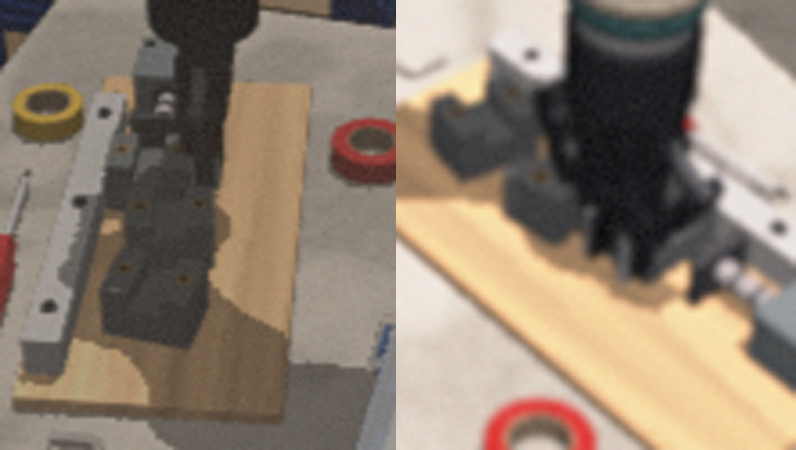

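a sits against the fence: contact rose to 5 N at TCP x = -14.4, and in the picture it lies against the fence between pad and b. Next are b and c.

```bash
python3 -m pendant '{"fingers":[24,24,24,24,24],"delta_pos":[[16,0,0],[20,0,0],[0,23,0],[0,23,0],[0,21,0]],"dr":[[0,0,0],[0,0,0],[0,0,0],[0,0,0],[0,0,0]]}' >/dev/null; python3 j.py
python3 -m pendant '{"fingers":[24,24,24,24,24],"delta_pos":[[-8,0,0],[-6,0,0],[-4,0,0],[-4,0,0],[0,0,0]],"dr":[[0,0,0],[0,0,0],[0,0,0],[0,0,0],[0,0,0]]}' >/dev/null; python3 j.py
python3 -m pendant '{"fingers":[24,24,24,24,24],"delta_pos":[[-2,0,0],[-2,0,0],[-2,0,0],[-2,0,0],[-2,0,0]],"dr":[[0,0,0],[0,0,0],[0,0,0],[0,0,0],[0,0,0]]}' >/dev/null; python3 j.py
```

```text
t 7.35 jig mm [-46.8  40.5  49.5] roterr(jig axes) [ 0.  -0.2  0.1] F jig [ 1.3 -0.1  0.5] gap 20.3 0.0
t 7.85 jig mm [-25.7  38.5  49.3] roterr(jig axes) [-0.  -0.1  0.1] F jig [-0.9 -0.1  0.7] gap 20.4 0.0
t 8.35 jig mm [-16.7  39.4  49.3] roterr(jig axes) [-0.   0.   0.1] F jig [-0.8 -0.1 -0.6] gap 20.7 0.4
```

```bash
python3 -m pendant '{"fingers":[24,24,24,24,24],"delta_pos":[[-1,0,0],[0,0,0],[0,0,0],[-1,0,0],[0,0,0]],"dr":[[0,0,0],[0,0,0],[0,0,0],[0,0,0],[0,0,0]]}' >/dev/null; python3 j.py
python3 -m pendant '{"fingers":[24,24,24,24,24],"delta_pos":[[-1,0,0],[0,0,0],[0,0,0],[0,0,0],[0,0,0]],"dr":[[0,0,0],[0,0,0],[0,0,0],[0,0,0],[0,0,0]]}' >/dev/null; python3 j.py
python3 -m pendant '{"fingers":[24,24,24,24,24],"delta_pos":[[-1,0,0],[0,0,0],[0,0,0],[0,0,0],[0,0,0]],"dr":[[0,0,0],[0,0,0],[0,0,0],[0,0,0],[0,0,0]]}' >/dev/null; python3 j.py
```

```text
t 8.85 jig mm [-15.   39.5  49.3] roterr(jig axes) [-0.   0.   0.1] F jig [-1.8 -0.1  0.9] gap 20.3 0.5
t 9.35 jig mm [-13.9  39.4  49.3] roterr(jig axes) [0.  0.  0.1] F jig [-1.2  0.3  1.1] gap 20.3 0.7
t 9.85 jig mm [-13.9  39.5  49.2] roterr(jig axes) [-0.   0.1  0.1] F jig [-5.   0.8  3.8] gap 20.6 2.6
```

```bash
python3 -m pendant '{"fingers":[24,24,24,24,24],"delta_pos":[[16,0,0],[20,0,0],[0,25,0],[0,25,0],[0,23,0]],"dr":[[0,0,0],[0,0,0],[0,0,0],[0,0,0],[0,0,0]]}' >/dev/null; python3 j.py
python3 -m pendant '{"fingers":[24,24,24,24,24],"delta_pos":[[-8,0,0],[-6,0,0],[-4,0,0],[-4,0,0],[0,0,0]],"dr":[[0,0,0],[0,0,0],[0,0,0],[0,0,0],[0,0,0]]}' >/dev/null; python3 j.py
python3 -m pendant '{"fingers":[24,24,24,24,24],"delta_pos":[[-2,0,0],[-2,0,0],[-2,0,0],[-2,0,0],[-2,0,0]],"dr":[[0,0,0],[0,0,0],[0,0,0],[0,0,0],[0,0,0]]}' >/dev/null; python3 j.py
python3 -m pendant '{"fingers":[24,24,24,24,24],"delta_pos":[[-1,0,0],[0,0,0],[0,0,0],[-1,0,0],[0,0,0]],"dr":[[0,0,0],[0,0,0],[0,0,0],[0,0,0],[0,0,0]]}' >/dev/null; python3 j.py
python3 -m pendant '{"fingers":[24,24,24,24,24],"delta_pos":[[-1,0,0],[0,0,0],[0,0,0],[0,0,0],[0,0,0]],"dr":[[0,0,0],[0,0,0],[0,0,0],[0,0,0],[0,0,0]]}' >/dev/null; python3 j.py
```

```text
t 10.35 jig mm [-46.7 113.7  49.6] roterr(jig axes) [ 0.1 -0.3  0.1] F jig [0.1 0.4 0.5] gap 20.4 0.0
t 10.85 jig mm [-25.9 111.4  49.3] roterr(jig axes) [-0.  -0.1  0. ] F jig [-0.4  1.   0.8] gap 20.2 0.0
t 11.35 jig mm [-16.7 112.6  49.3] roterr(jig axes) [ 0.  -0.   0.1] F jig [0.  0.5 0.3] gap 20.7 0.3
t 11.85 jig mm [-15.1 112.5  49.3] roterr(jig axes) [0.  0.  0.1] F jig [-0.   0.1  0.8] gap 20.5 0.4
t 12.35 jig mm [-13.8 112.5  49.3] roterr(jig axes) [ 0.  -0.   0.1] F jig [-0.9  0.5  0.4] gap 20.4 0.2
```

```bash
python3 -m pendant '{"fingers":[24,24,24,24,24],"delta_pos":[[-1,0,0],[0,0,0],[0,0,0],[0,0,0],[0,0,0]],"dr":[[0,0,0],[0,0,0],[0,0,0],[0,0,0],[0,0,0]]}' >/dev/null; python3 j.py
python3 -m pendant '{"fingers":[24,24,24,24,24],"delta_pos":[[-1,0,0],[0,0,0],[0,0,0],[0,0,0],[0,0,0]],"dr":[[0,0,0],[0,0,0],[0,0,0],[0,0,0],[0,0,0]]}' >/dev/null; python3 j.py; python3 -c "
from h import *; print(np.round(monitor.read_state()['joint_positions'],2))"
```

```text
t 12.85 jig mm [-13.2 112.5  49.3] roterr(jig axes) [-0.   0.   0.1] F jig [-1.9  0.2  0.9] gap 20.6 0.9
t 13.35 jig mm [-13.1 112.4  49.2] roterr(jig axes) [-0.   0.1  0.1] F jig [-5.4 -0.   3.4] gap 20.2 2.6
[-0.45  0.78  0.03  1.99 -0.06  0.38  1.41]
```

All three blocks are seated. The contact points show the fence turned −0.53° from my fit, so I'll update the yaw, retreat and turn 90°.

```bash
python3 -c "
import numpy as np;p=np.load('jig.npy');p[2]-=np.radians(.53);np.save('jig.npy',p)"
python3 -m pendant '{"fingers":[24,24,24,24,24],"delta_pos":[[15,0,0],[20,0,-10],[0,0,-30],[0,20,-20],[0,30,-20]],"dr":[[0,0,0],[0,0,0],[0,0,0],[0,0,0],[0,0,0]]}' >/dev/null
python3 -m pendant '{"fingers":[24,24,24,24,24],"delta_pos":[[0,0,0],[0,0,0],[0,0,0],[0,0,0],[0,0,0]],"dr":[[0,0,6.03],[0,0,6.03],[0,0,6.03],[0,0,6.03],[0,0,6.03]]}' >/dev/null;python3 j.py; python3 -c "
from h import *; print(np.round(monitor.read_state()['joint_positions'],2))"
```

```text
t 14.35 jig mm [-46.7 162.2 129.7] roterr(jig axes) [  0.1  -0.2 -29.7] F jig [ 0.1 -0.1 -0.1] gap 20.3 0.0
[-0.68  0.63  0.21  2.02 -0.25  0.51  0.96]
```

```bash
for i in 1 2; do python3 -m pendant '{"fingers":[24,24,24,24,24],"delta_pos":[[0,0,0],[0,0,0],[0,0,0],[0,0,0],[0,0,0]],"dr":[[0,0,6],[0,0,6],[0,0,6],[0,0,6],[0,0,6]]}' >/dev/null; done
python3 -m pendant '{"fingers":[24,24,24,24,24],"delta_pos":[[0,25,0],[0,25,0],[0,22,0],[0,0,0],[0,0,0]],"dr":[[0,0,0],[0,0,0],[0,0,0],[0,0,0],[0,0,0]]}' >/dev/null; python3 j.py
```

```text
t 15.85 jig mm [ 24.2 162.4 129.2] roterr(jig axes) [  0.   -0.1 -89.5] F jig [-0.4  0.2  0.1] gap 20.6 0.0
```

```bash
python3 -m pendant '{"fingers":[24,24,24,24,24],"delta_pos":[[0,1.5,30],[0,0,25],[0,0,15],[0,0,10],[0,0,0]],"dr":[[0,0,0.5],[0,0,0],[0,0,0],[0,0,0],[0,0,0]]}' >/dev/null; python3 j.py
python3 -m pendant '{"fingers":[24,24,24,24,24],"delta_pos":[[-5,0,0],[-5,0,0],[-5,0,0],[-5,0,0],[-5,0,0]],"dr":[[0,0,0],[0,0,0],[0,0,0],[0,0,0],[0,0,0]]}' >/dev/null; python3 j.py
python3 - <<'E'
from h import *
c=imaging.read_camera("side")["img"]; d=imaging.read_camera("scene")["img"]
a=cv2.resize(c[120:245,190:300,::-1],(396,450),interpolation=cv2.INTER_CUBIC);b=cv2.resize(d[155:255,235:325,::-1],(400,450),interpolation=cv2.INTER_CUBIC)
cv2.imwrite("pics/d3.png",np.hstack([a,b]))
E
```

```text
t 16.35 jig mm [ 24.1 162.5  48.4] roterr(jig axes) [ -0.1   0.1 -90. ] F jig [-0.  -0.4 -0.5] gap 20.9 0.0
t 16.85 jig mm [ 25.2 137.5  49.8] roterr(jig axes) [  0.1  -0.  -90. ] F jig [0.3 0.6 0.6] gap 20.6 0.6
```

View pics/d3.png

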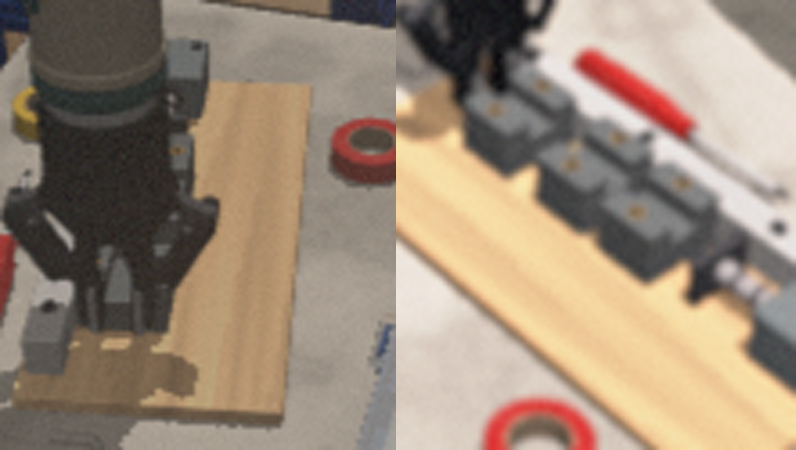

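The picture shows three blocks square along the fence with the fingers on c's free face. Pushing along the fence.

```bash
for i in 1 2; do python3 -m pendant '{"fingers":[24,24,24,24,24],"delta_pos":[[-5,0,0],[-5,0,0],[-5,0,0],[-5,0,0],[-5,0,0]],"dr":[[0,0,0],[0,0,0],[0,0,0],[0,0,0],[0,0,0]]}' >/dev/null; python3 j.py; done
for i in 1 2; do python3 -m pendant '{"fingers":[24,24,24,24,24],"delta_pos":[[-2,0,0],[-1,0,0],[-1,0,0],[0,0,0],[0,0,0]],"dr":[[0,0,0],[0,0,0],[0,0,0],[0,0,0],[0,0,0]]}' >/dev/null; python3 j.py; done
```

```text
t 17.45 jig mm [ 24.9 112.1  49.3] roterr(jig axes) [ -0.   0. -90.] F jig [-0.9  1.3  0.3] gap 20.7 0.5
t 17.95 jig mm [24.9 87.6 49.3] roterr(jig axes) [  0.   0. -90.] F jig [-0.3  3.6 -0.1] gap 20.2 1.3
t 18.45 jig mm [24.9 83.7 49.3] roterr(jig axes) [ -0.   0. -90.] F jig [-0.3  1.3  0.7] gap 20.5 1.0
t 18.95 jig mm [25.  79.2 49.3] roterr(jig axes) [ -0.  -0. -90.] F jig [-0.6  1.2 -0.5] gap 20.7 0.5
```

```bash
for i in 1 2 3 4; do python3 -m pendant '{"fingers":[24,24,24,24,24],"delta_pos":[[-1,0,0],[-1,0,0],[-1,0,0],[0,0,0],[0,0,0]],"dr":[[0,0,0],[0,0,0],[0,0,0],[0,0,0],[0,0,0]]}' >/dev/null; python3 j.py; done
python3 - <<'E'
from h import *
d=imaging.read_camera("scene")["img"]
cv2.imwrite("pics/d4.png",cv2.resize(d[165:255,255:365,::-1],(770,630),interpolation=cv2.INTER_CUBIC)[:600])
E
```

```text
t 19.45 jig mm [24.9 76.3 49.2] roterr(jig axes) [ -0.  -0. -90.] F jig [ 0.6  1.3 -0. ] gap 20.4 0.6
t 19.95 jig mm [25.  73.7 49.3] roterr(jig axes) [  0.   0. -90.] F jig [-0.2  3.2 -0.3] gap 20.6 1.2
t 20.45 jig mm [24.9 70.9 49.3] roterr(jig axes) [  0.   0. -90.] F jig [0.5 4.2 0.5] gap 20.4 2.2
t 20.95 jig mm [24.9 68.3 49.3] roterr(jig axes) [  0.    0.1 -90. ] F jig [ 0.2  5.4 -0.6] gap 20.5 2.7
```

View pics/d4.png

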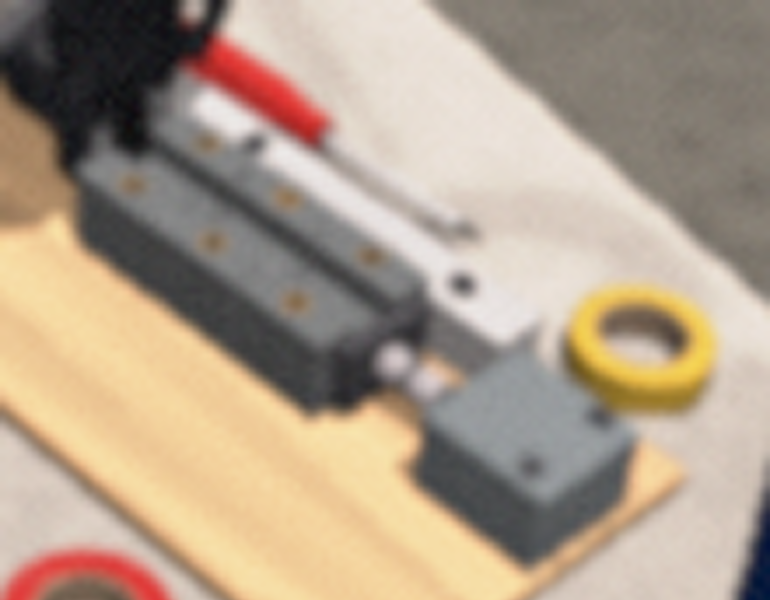

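The row is straight and butted along the fence, with the stop partly in and both rings showing at about (405,365)–(430,380). The force slope puts first contact at TCP y ≈ 76, so the target is y ≈ 56.

```bash
for i in 1 2; do python3 -m pendant '{"fingers":[24,24,24,24,24],"delta_pos":[[-1,0.2,0],[-1,0.2,0],[-1,0,0],[-1,0,0],[0,0,0]],"dr":[[0,0,0],[0,0,0],[0,0,0],[0,0,0],[0,0,0]]}' >/dev/null; python3 j.py; done
python3 -m pendant '{"fingers":[24,24,24,24,24],"delta_pos":[[-1,0,0],[-1,0,0],[-1,0,0],[0,0,0],[0,0,0]],"dr":[[0,0,0],[0,0,0],[0,0,0],[0,0,0],[0,0,0]]}' >/dev/null; python3 j.py
python3 -m pendant '{"fingers":[24,24,24,24,24],"delta_pos":[[0,0,0],[0,0,0],[0,0,0],[0,0,0],[0,0,0]],"dr":[[0,0,0],[0,0,0],[0,0,0],[0,0,0],[0,0,0]]}' >/dev/null; python3 j.py
python3 - <<'E'
from h import *
d=np.mean([imaging.read_camera("scene")["img"].astype(float) for _ in range(6)],0).astype(np.uint8)
cv2.imwrite("pics/d5.png",cv2.resize(d[180:250,270:355,::-1],(728,600),interpolation=cv2.INTER_CUBIC))
E
```

```text
t 21.5 jig mm [25.  65.5 49.3] roterr(jig axes) [  0.1   0.2 -89.9] F jig [-0.4  7.4  0.8] gap 20.6 3.7
t 22.0 jig mm [25.  62.7 49.3] roterr(jig axes) [  0.1   0.3 -89.9] F jig [-1.5  9.7  2.7] gap 20.3 4.8
t 22.5 jig mm [25.  60.5 49.3] roterr(jig axes) [  0.1   0.3 -89.8] F jig [-0.8 10.9  1.7] gap 20.5 5.5
t 23.0 jig mm [25.  60.5 49.3] roterr(jig axes) [  0.1   0.3 -89.9] F jig [-0.3 10.9  1.9] gap 20.6 5.4
```

View pics/d5.png

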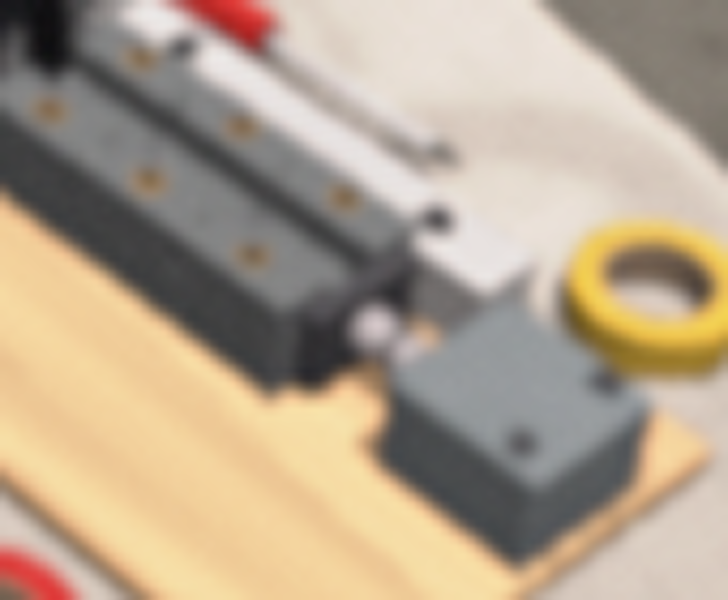

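```bash
python3 - <<'E'
from j import *
c=imaging.read_camera("scene")
def f(nm,u,v,z):
    P=hit(c,270+u*85/728-.45,180+v*70/600-.45,z); print(nm,(1000*(J.T@(P-[p[0],p[1],0]))).round(1))
for nm,u,v in (("aF",345,197),("aN",253,253),("bF",241,125),("bN",150,179),("cF",141,57),("cN",50,110),("h far",513,303),("h near",388,378),("h back near",522,490),("h back far",648,402)): f(nm,u,v,.052)
f("fence end",530,255,.042)
f("fence end face",475,298,.042)
E
```

```text
t 23.3 jig mm [25.  60.5 49.3] roterr(jig axes) [  0.1   0.3 -89.9] F jig [-1.1 11.2  2.8] gap 20.9 5.4
aF [ 48.3 -60.7  52. ]
aN [  8.6 -60.4  52. ]
bF [ 48.1 -16.5  52. ]
bN [  8.3 -16.6  52. ]
cF [47.4 27.7 52. ]
cN [ 7.  27.1 52. ]
h far [  52.  -124.9   52. ]
h near [   0.5 -122.6   52. ]
h back near [  -3.4 -176.5   52. ]
h back far [  50.5 -176.9   52. ]
fence end [  81.2 -108.    42. ]
fence end face [  54. -110.   42.]
```

Travel is now about 15–16 mm, from both TCP and image. I'll push about 4.5 mm more with a slight bias to the fence.

```bash
python3 -m pendant '{"fingers":[24,24,24,24,24],"delta_pos":[[-1,0.4,0],[-1,0.4,0],[-1,0.4,0],[0,0,0],[0,0,0]],"dr":[[0,0,0],[0,0,0],[0,0,0],[0,0,0],[0,0,0]]}' >/dev/null; python3 j.py
python3 -m pendant '{"fingers":[24,24,24,24,24],"delta_pos":[[-1,0.3,0],[-1,0,0],[0,0,0],[0,0,0],[0,0,0]],"dr":[[0,0,0],[0,0,0],[0,0,0],[0,0,0],[0,0,0]]}' >/dev/null; python3 j.py
python3 - <<'E'
from h import *
d=np.mean([imaging.read_camera("scene")["img"].astype(float) for _ in range(6)],0).astype(np.uint8)
cv2.imwrite("pics/d6.png",cv2.resize(d[180:250,270:355,::-1],(728,600),interpolation=cv2.INTER_CUBIC))
E
```

```text
t 23.85 jig mm [25.3 58.8 49.3] roterr(jig axes) [  0.1   0.5 -89.8] F jig [-1.7 13.   3.9] gap 20.5 6.6
t 24.35 jig mm [25.4 57.4 49.3] roterr(jig axes) [  0.2   0.6 -89.8] F jig [-3.3 14.1  4.7] gap 20.4 7.1
```

View pics/d6.png

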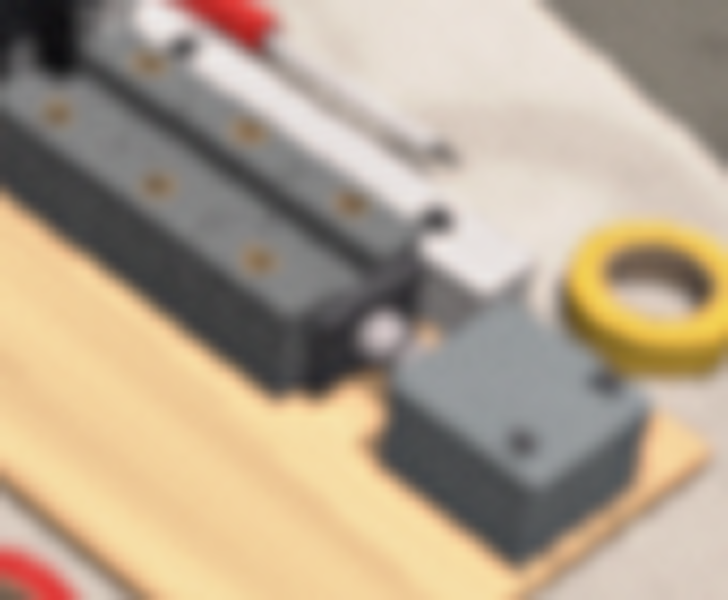

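Only the stem segment by the pad, at (380,332), still shows and the inner part has gone into the collar. Travel is about 18.5 mm. One small nudge, a hold, then a final numeric check.

```bash
python3 -m pendant '{"fingers":[24,24,24,24,24],"delta_pos":[[-1,0,0],[-0.5,0,0],[0,0,0],[0,0,0],[0,0,0]],"dr":[[0,0,0],[0,0,0],[0,0,0],[0,0,0],[0,0,0]]}' >/dev/null; python3 j.py
python3 -m pendant '{"fingers":[24,24,24,24,24],"delta_pos":[[0,0,0],[0,0,0],[0,0,0],[0,0,0],[0,0,0]],"dr":[[0,0,0],[0,0,0],[0,0,0],[0,0,0],[0,0,0]]}' >/dev/null; python3 j.py
python3 - <<'E'
from j import *
import pickle
# shift of brass inserts now, colour centroids, on plane z=52
c=imaging.read_camera("scene"); im=np.mean([imaging.read_camera("scene")["img"].astype(float) for _ in range(6)],0)
w=np.clip(im[:,:,0]-im[:,:,2]-20,0,None)
for nm,y in(("a",-64.5),("b",-20.5),("c",23.5)):
    for x in(48,8):
        P=J@np.array([x,y,52])/1000+[p[0],p[1],0]; u,v=proj(c,P); i,j=int(round(v)),int(round(u))
        s=w[i-3:i+4,j-3:j+4]; Y,X=np.mgrid[i-3:i+4,j-3:j+4]
        Q=hit(c,(s*X).sum()/s.sum(),(s*Y).sum()/s.sum(),.052); print(nm,(1000*(J.T@(Q-[p[0],p[1],0]))).round(1)[:2])
E
```

```text
t 25.15 jig mm [25.4 56.4 49.3] roterr(jig axes) [  0.2   0.6 -89.8] F jig [-3.6 14.8  5.4] gap 20.9 7.6
t 25.65 jig mm [25.4 56.4 49.3] roterr(jig axes) [  0.2   0.6 -89.8] F jig [-3.8 15.8  5. ] gap 20.5 7.6
t 25.65 jig mm [25.4 56.4 49.3] roterr(jig axes) [  0.2   0.6 -89.8] F jig [-3.8 15.8  5. ] gap 20.5 7.6
a [ 46.8 -65.3]
a [  7.6 -64.5]
b [ 47.4 -20.9]
b [  7.5 -21.3]
c [47.7 22.7]
c [ 8.1 23.2]
```

Blocks are 44 mm apart and in line, the stop is in about 19–20 mm, and the push is steady. Handing in.

```bash
python3 -c "
from cell import env; print(env.finish_job())"
```

```text
the job is handed in; nothing more can be done
None
```

I handed the job in with the three grey blocks in order, square and flat along the fence and butted together; the arm is still pushing the stop in about 19–20 mm (about 10 N on its spring). The tip-of-tool force reads about 15 N, which I put down to friction on the board and fence. I worked out the travel from the arm and image positions, because the rings themselves were too blurred to read. I did not touch the tools or tape rolls.

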